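Load the last blank and start the clamp screw

ROBOT

A 7-joint arm with a two-finger parallel gripper is mounted at the origin on a cart in front of the work surface, level with it; the furniture and walls round the work are solid. World frame = base frame: x ahead of the robot, y to its left, z up, the work surface at z = 0. Lengths are in m, angles in rad, forces in N, time in s.
With the tool pointing down it reaches from about 0.425 to 0.95 m from the base axis. Payload 4.7 kg.
Tool frame: the origin (TCP) lies midway between the tips of the shut fingers; the grasp point (between the pads) lies 19 mm behind it (manip.hold_point_z is the z of the grasp point in the tool frame, in m); z points along the fingers, y is the line along which they close (so a half turn about z gives the same grasp; the last joint's range is limited). The gripper opens to 85 mm and grips with 20 to 120 N. Pads are 22 mm wide; open, the fingers measure 114 mm over their backs; the gripper's body (76 mm by 85 mm) begins 54 mm behind the grasp point. The pads swing forward as they close: fully open they stand 13 mm farther back than shut.
Start: joints at [1.152, 0.469, -0.049, 1.532, 0.024, 1.141, -0.082], TCP at [0.257, -0.624, 0.231] pointing down, gripper open.
Joint ranges: [-2.59, 2.59], [-0.33, 1.99], [-1.39, 1.29], [0.1, 2.45], [-1.04, 4.18], [0.21, 1.99], [-2.66, 2.66]. Speed limits (rad/s): [2.57, 2.57, 3.14, 3.14, 3.14, 3.14, 3.14].

INTERFACE

Orientations are given as a 3x3 rotation matrix whose columns are the frame's x, y, z axes.
In Python, from station import manip gives the robot as it stands.
- The arm moves only by the tool move_arm, never from a script. Its argument "moves" is a list of rows, each a list of 2 entries, a list of its own where there are three numbers: the shift along the tool's x, y, z in shares of 50 cm (1.0 is 50 cm), then the turn about the tool's z in shares of 180 degrees (1.0 is 180 degrees). A call has 1 to 10 rows; each row is the pose to reach, as a shift and turn from the pose commanded when the call began, along the tool's axes at that moment; what a row does not reach only later rows make up. A row lasts 1/8 s, in which the tool goes at most 62.5 mm and 10.7 degrees, less where a joint would pass 70% of its speed; a pose out of reach is approached as far as the arm can. A call with a gripper value outside its range is refused whole. "jaw" is the finger opening in cm, from 0 to 8.54, set as the call begins (left out, the last holds). The fingers move at their own pace and stop on an object; "newtons" is the grip in N (left out, the last holds). Time passes only in rows, so rows that repeat a pose let the fingers close. It gives the time, the measured TCP pose, the force, the opening and the grip force at its end, in the units of the state.
- manip.get_obs(): the state, without advancing time (a new reading comes with each control period).
- manip.camera(name): name is "scene" or "top" or "wrist"; returns the picture (400x640x3 uint8, red, green, blue); there is no depth.
- manip.get_calibration(name): a dict with "fx", "fy", "cx", "cy" (pixels), "eye" and "attitude" of the camera in the world. Camera axes: x right, y up, looking along -z (the intrinsics and any distortion apply to the point x, -y, -z); pixel columns grow to the right and rows downward; lengths in m; the calibration is good to about 2 mm. The wrist camera is an equidistant fisheye: a pixel r from the principal point sees the ray r / f radians off the axis. A picture is of the moment at which its call begins: read the wrist's pose just before it. get_calibration takes no time and is no camera call; for the wrist camera it gives the pose at the moment of the call.
- manip.sign_off(): hands the job in; it is judged then, once.
The state is a dict: "time": time; "joint_positions": joint angles; "joint_vel": joint speeds; "joint_torque": joint torques, N m; "tool_pos": TCP position; "tcp_rot": TCP orientation; "force": force on the tool from outside, world axes, zero at the start; "moment": the same for the moment, N m; "grip_width": finger opening in m; "finger_force": force on a finger pad.
Only numpy, scipy, OpenCV 4.12 (cv2) and the standard library are available. Lean on these libraries where they do the work, as an engineer would, in place of code of your own. Each camera call takes 0.05 s, during which the arm holds its last target. There are 200 camera calls.

TASK

Stand the loose leg blank in the empty place of the jig's row, side by side with the other two and down on the floor between the rails, and let go of it. Then start the clamp screw without crossing its thread: turn the black knob backward (anticlockwise from above) until you feel the thread drop, then one turn forward (clockwise). Finish while still holding the knob, and leave the other things on the bench alone.

Things in the scene. Friction and masses are not known exactly. Their poses are not given: they have to be found in the camera images.
- jig: Fixed clamping jig on a dark steel base plate 124 x 226 x 12 mm. Origin: on the bench under the row; x across the row, y along it. The row floor is the plate's top (z = 12 mm). At y = +87 mm an aluminium end stop (48 mm high), at y = -31 mm the brass clamp jaw (45 mm high): 118 mm for three blanks of 36 mm. The two blanks present stand next to the stop; the empty place is beside the jaw.
- gap_floor (a point): Point on the jig's floor, 12 mm above the bench, in the middle of the empty place (jig frame x = 0, y = -10 mm), which is about 43 mm long along the row and 48 mm wide between two low rails (10 mm high). Axes as the jig's.
- boss_mouth (a point): Centre of the flat mouth of the steel threaded boss (45 mm diameter) on the green clamp housing behind the jaw: jig frame x = 0, y = -78 mm, z = 70 mm, on the vertical screw axis. A red line on the rim of the boss, on the jig's -x side, marks where its thread starts.
- blank_c: The loose leg blank: light wooden block 42 (its x) x 36 (its y) x 56 (z) mm, about 70 g, standing upright on the bench left of the jig, a dowel hole in its top. Origin: centre of its underside. In the row its 42 mm side lies across the row (its x along the jig's x, either way round), so that it can be held by its x faces above the rails.
- blank_a: Blank like blank_c, already in the row against the end stop.
- blank_b: Blank like blank_c, already in the middle of the row.
- clamp_knob: Round fluted black knob of the clamp screw, 49 mm diameter, 30 mm high; a white line on its top points over the free end of the screw's thread. Its origin lies on the screw axis at the boss mouth while the screw is not caught, and sinks with the screw; the knob spans 30 to 60 mm above it. Steel screw, right-hand thread of 30 mm, pitch 10 mm, easy to turn; it cannot be taken out (lifts 3 mm).
- knob_grip (a point): Middle of the knob on the screw axis, 45 mm above the origin of clamp_knob (115 mm above the bench at the start): where to grip it from above, at any angle. Open fingers can turn round the knob.
- screw_turn (a joint): Turn of the clamp screw in rad, growing clockwise from above (forward). At 0 the white line stands over the red mark. It starts at 0.5 to 1.5, not caught, its thread end resting on the flat mouth. Turned back past 0, the thread end slips off the start of the boss thread and is free to drop.
- screw_depth (a joint): How far the clamp screw has sunk, in m, from resting on the boss mouth (0). Turned back a little past 0 it can drop about 0.006 (by its own 0.23 kg if free, or when the hand that holds it lowers or presses lightly); turned back further it would climb again. Forward it then sinks 0.010 a turn, to about 0.0165 after one turn.
- wax_tin: White round tin 69 x 69 x 26 mm standing behind on the left: a bystander.
- steel_beaker: Steel beaker 50 x 50 x 77 mm standing far left: a bystander.
- marker_a: White marker with black cap, 135 mm, lying on the right: a bystander.

How it is judged:
On the way, in this order (a step that is already met when the one before it is completed fails the run):
1. the last blank stands in the row and is let go (z of blank_c in the frame of jig between 0.009 and 0.015 m and x of blank_c in the frame of jig between -0.008 and 0.008 m and y of blank_c in the frame of jig between -0.018 and 0 m and angle between blank_c's own z axis and vertical below 0.1 rad and contact force between the fingers and blank_c below 0.1 N), for 0.2 s.
2. the screw has been turned backward until it dropped into the thread start (value of joint screw_turn between -1.5 and 0.15 rad and value of joint screw_depth above 0.003 m), for 0.05 s.
3. the screw is one turn in, from that start (value of joint screw_turn above 5 rad and value of joint screw_depth above 0.0125 m), for 0.1 s.
At the end, for the whole second after the job is handed in: All three blanks stand upright side by side on the jig floor, blank_c in the empty place (8 mm across, 9 mm along). The screw was caught turning backward and is about one turn in: screw_turn 5.0 to 7.5 rad, screw_depth 12.5 to 20.5 mm, at rest; fingers grip the knob with over 4 N (all of step 3 and value of joint screw_turn below 7.5 rad and value of joint screw_depth below 0.0205 m and velocity of joint screw_turn between -0.1 and 0.1 rad/s and contact force between the fingers and clamp_knob above 4 N and z of blank_c in the frame of jig between 0.009 and 0.015 m and x of blank_c in the frame of jig between -0.008 and 0.008 m and y of blank_c in the frame of jig between -0.018 and 0 m and angle between each of blank_c, blank_b, blank_a's own z axis and vertical below 0.1 rad and distance between blank_b and blank_c below 0.048 m and distance between blank_a and blank_b below 0.048 m and z of each of blank_b, blank_a in the frame of jig below 0.015 m); the arm keeps its last pose, push and grip.
It fails at once if the screw is driven forward before its thread has dropped in (value of joint screw_turn above 2 rad and value of joint screw_depth below 0.002 m).
It fails at once if a bystander is disturbed (distance of any of wax_tin, steel_beaker, marker_a from where it was at the start of the episode above 0.03 m).
It also fails if it takes over 70 s, if anything falls off the work surface, if the arm or the gripper's body presses on something with over 40 N, if the wrist force passes 120 N, or if a joint passes its speed limit or range.

## Working session

There is one attempt and no reset: what is moved stays moved. The work goes in short steps, Python scripts to look and compute and a tool call to move; the robot and the scene stay as the last step left them, time stands still between calls to the robot, and variables do not carry over. Pictures are saved under pics/ and viewed, at most 13 in all, crops included, and the job is handed in when it is done.

Besides the shell and the picture viewer there is one more tool, called after "Request:" as name(argument=value, ...), one argument or row to a line, values as JSON. move_arm: Moves the arm, as the interface text tells. Its arguments: {"type":"object","properties":{"moves":{"type":"array","items":{"type":"array"}},"jaw":{"type":"number"},"newtons":{"type":"number"}},"required":["moves"]}

```bash
mkdir -p pics; cat > h.py <<'E'
import numpy as np, cv2
from station import manip
def cal(n):
    c=manip.get_calibration(n); return c
def ray(c,u,v,fish=False):
    x=(u-c["cx"])/c["fx"]; y=(v-c["cy"])/c["fy"]
    if fish:
        r=np.hypot(x,y); s=np.sin(r)/r if r>1e-9 else 1; d=np.array([x*s,-y*s,-np.cos(r)])
    else: d=np.array([x,-y,-1.])
    return np.array(c["eye"]),np.array(c["attitude"])@d
def onplane(c,u,v,z,fish=False):
    e,d=ray(c,u,v,fish); return e+d*(z-e[2])/d[2]
def proj(c,p,fish=False):
    q=np.array(c["attitude"]).T@(np.array(p)-np.array(c["eye"])); x,y,z=q[0],-q[1],-q[2]
    if fish:
        r=np.hypot(x,y); k=np.arctan2(r,z)/max(r,1e-9)
    else: k=1/z
    return c["cx"]+c["fx"]*x*k, c["cy"]+c["fy"]*y*k
E
python3 - <<'E'
from h import *
o=manip.get_obs(); print(o["tool_pos"],np.round(o["tcp_rot"],3).tolist(),o["time"],o["grip_width"],manip.hold_point_z)
for n in("scene","top"):
    cv2.imwrite(f"pics/{n}0.png",manip.camera(n)[:,:,::-1]); c=cal(n); print(n,{k:np.round(v,3).tolist() for k,v in c.items()})
E
```

```text
[ 0.25628172 -0.62383782  0.23025853] [[0.925, 0.38, -0.001], [0.38, -0.925, 0.002], [-0.0, -0.002, -1.0]] 0.0 0.08537552545163844 -0.0187
scene {'fx': 435.944, 'fy': 435.944, 'cx': 323.923, 'cy': 198.469, 'eye': [-0.433, 0.346, 0.67], 'attitude': [[-0.428, 0.415, -0.803], [-0.903, -0.18, 0.389], [0.017, 0.892, 0.452]]}
top {'fx': 369.241, 'fy': 369.241, 'cx': 318.628, 'cy': 203.168, 'eye': [0.482, -0.158, 1.237], 'attitude': [[0.008, 0.998, -0.065], [-1.0, 0.008, -0.011], [-0.01, 0.065, 0.998]]}
```

View pics/top0.png

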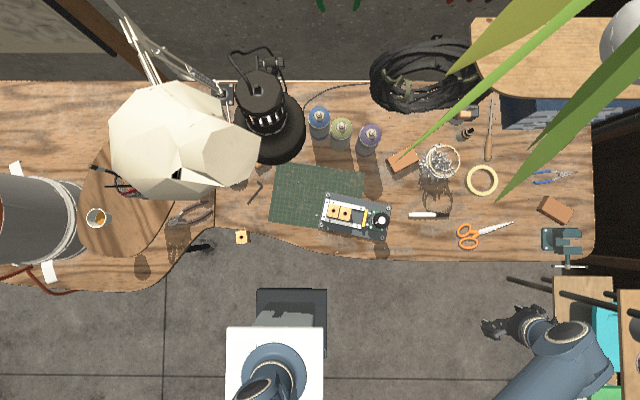

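View pics/scene0.png

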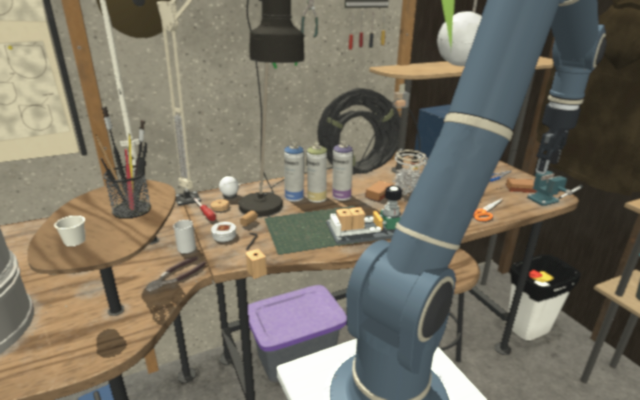

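The top view shows the loose blank at about (241,237), the jig's row around (345,212) and the knob near (380,220). Next I'll crop both and measure them roughly.

```bash
python3 - <<'E'
from h import *
c=cal("top")
im=cv2.imread("pics/top0.png")
cr=im[185:250,225:400]; cv2.imwrite("pics/c1.png",cv2.resize(cr,None,fx=4.5,fy=4.5,interpolation=cv2.INTER_CUBIC))
for n,u,v,z in(("blank",241,237,.056),("knob",380,220,.13),("b_b",345,212,.068),("b_a",333,210,.068)): print(n,onplane(c,u,v,z).round(3))
E
```

```text
blank [0.449 0.101 0.056]
knob [ 0.505 -0.331  0.13 ]
b_b [ 0.531 -0.23   0.068]
b_a [ 0.537 -0.192  0.068]
```

View pics/c1.png

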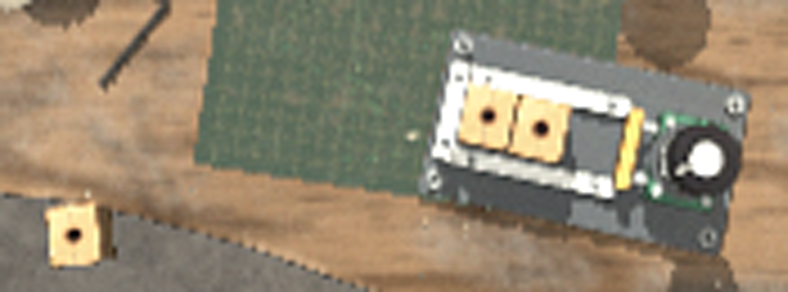

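The crop shows the blank with its long side roughly along world x, and the jig's row turned about -13° with the empty place beside the brass jaw. I'll move over the jig for a close look with the wrist camera.

Units first: shifts go in shares of 50 cm and turns go in shares of 180 degrees. So 35.6 cm / 50 = 0.712, 29 cm / 50 = 0.58, -55 degrees / 180 = -0.3056.

Request:
move_arm(
  moves=[
    [[0.1,-0.06,-0.04],-0.0444],
    [[0.22,-0.14,-0.08],-0.1],
    [[0.34,-0.22,-0.12],-0.1556],
    [[0.46,-0.3,-0.14],-0.2056],
    [[0.58,-0.38,-0.14],-0.2556],
    [[0.712,-0.452,-0.14],-0.3056],
    [[0.712,-0.452,-0.14],-0.3056],
    [[0.712,-0.452,-0.14],-0.3056],
  ],
  jaw=8.5,
)

```text
time: 1.1
tool_pos: [0.5029, -0.2742, 0.3013]
tcp_rot: [[0.209, 0.978, 0.001], [0.978, -0.209, 0.002], [0.003, 0.001, -1.0]]
force: [-0.3, -0.9, -0.4]
grip_width: 0.0848
finger_force: 0.0
```

```bash
python3 - <<'E'
from h import *
import pickle
o=manip.get_obs(); c=cal("wrist"); im=manip.camera("wrist")[:,:,::-1]
print(o["tool_pos"],np.round(o["tcp_rot"],3).tolist(),o["time"]); print({k:np.round(v,3).tolist() for k,v in c.items()})
cv2.imwrite("pics/w1.png",im); pickle.dump(c,open("w1.pkl","wb"))
E
```

```text
[ 0.50287321 -0.27423417  0.30133228] [[0.209, 0.978, 0.001], [0.978, -0.209, 0.002], [0.003, 0.001, -1.0]] 1.1
{'fx': 309.707, 'fy': 309.707, 'cx': 320.986, 'cy': 198.019, 'eye': [0.521, -0.193, 0.444], 'attitude': [[0.978, 0.199, 0.067], [-0.21, 0.926, 0.313], [0.001, -0.32, 0.947]]}
```

View pics/w1.png

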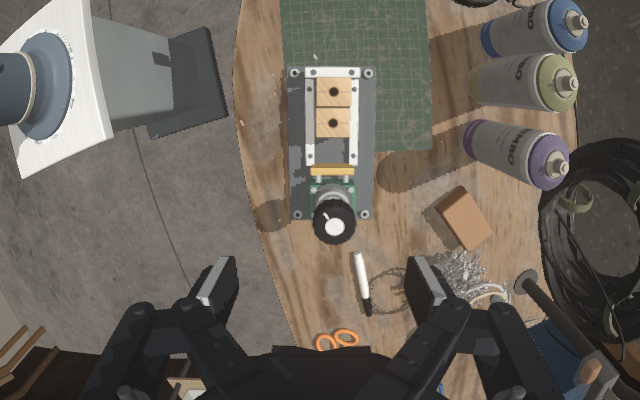

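The wrist view shows the jig squarely: holes at about (334,91) and (333,123), jaw at y≈170, knob's white cap at (334,227) with its line pointing up-left to about (324,214). Measuring.

```bash
python3 - <<'E'
from h import *
import pickle
c=pickle.load(open("w1.pkl","rb")); im=cv2.imread("pics/w1.png"); g=cv2.cvtColor(im,cv2.COLOR_BGR2GRAY)
def cent(m,x0,y0):
    n,l,s,cc=cv2.connectedComponentsWithStats(m.astype(np.uint8)); return [(cc[i]+[x0,y0],s[i,:5].tolist()) for i in range(1,n) if s[i,4]>12]
P=[]
for (x,y) in((334,91),(333,123)):
    b=cent(g[y-8:y+9,x-8:x+9]<90,x-8,y-8); print(b); q=b[0][0]; P.append(onplane(c,*q,.068,True)); print(P[-1].round(4))
d=P[0]-P[1]; print("row dist",np.linalg.norm(d),"yaw",np.degrees(np.arctan2(-d[0],d[1])))
# wood mask
hsv=cv2.cvtColor(im,cv2.COLOR_BGR2HSV)
w=cent((g[195:250,305:365]>200),305,195); print("cap",w)
q=w[0][0]; print("cap",onplane(c,*q,.130,True).round(4))
dk=(g[190:250,300:370]<60).astype(np.uint8); dk=cv2.morphologyEx(dk,cv2.MORPH_OPEN,np.ones((5,5)))
cn=max(cv2.findContours(dk,0,2)[0],key=cv2.contourArea); (e,r)=cv2.minEnclosingCircle(cn); print("knob enc",e[0]+300,e[1]+190,r)
# plate corner bolts, z~.014
for (x,y) in((294,73),(369,73),(298,214),(365,214)):
    print("bolt",onplane(c,x,y,.014,True).round(4))
y=np.radians(0)
ax=d/np.linalg.norm(d); jo=(P[0]+P[1])/2-ax*np.mean([69-0,33]) *1e-3; print("jig o guess",jo, "knob guess",jo-.078*ax)
cv2.imwrite("pics/w1c.png",cv2.resize(im[60:250,270:390],None,fx=3.1,fy=3.1,interpolation=cv2.INTER_CUBIC))
E
```

```text
[(array([333.32727273,  91.43636364]), [4, 5, 8, 8, 55])]
[ 0.5369 -0.189   0.068 ]
[(array([332.56603774, 122.54716981]), [4, 4, 8, 8, 53])]
[ 0.5282 -0.2259  0.068 ]
row dist 0.03790770013858229 yaw -13.234930870757854
cap [(array([334.28861789, 226.34146341]), [20, 23, 19, 17, 246])]
cap [ 0.5062 -0.332   0.13  ]
knob enc 333.0 221.0 22.47230339050293
bolt [ 0.4924 -0.1517  0.014 ]
bolt [ 0.5926 -0.1723  0.014 ]
bolt [ 0.4516 -0.3523  0.014 ]
bolt [ 0.5499 -0.3736  0.014 ]
jig o guess [ 0.52090381 -0.25707525  0.068     ] knob guess [ 0.50304615 -0.33300353  0.068     ]
```

View pics/w1c.png

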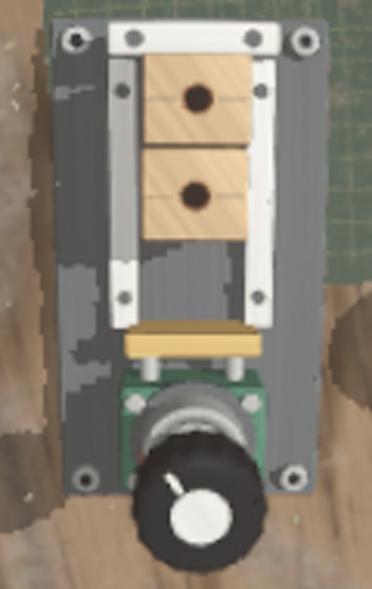

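The crop shows the blanks aligned with about 2 mm gap, the line on the knob at about 51° clockwise from the jig's -x direction (screw_turn ≈ 0.9 rad). I'll verify the gap edges and the lampshade's position before moving to the blank.

```bash
python3 - <<'E'
from h import *
import pickle
c=pickle.load(open("w1.pkl","rb"))
O=np.array([.5229,-.2566]); t=np.radians(-12); X=np.array([np.cos(t),np.sin(t)]);Y=np.array([-np.sin(t),np.cos(t)])
def J(u,v,z):
    p=onplane(c,270+u/3.1,60+v/3.1,z,True)[:2]-O; return np.round([p@X*1e3,p@Y*1e3],1)
print("b edge",J(143,240,.068),J(247,240,.068),"a far",J(143,54,.068),"jaw front top",J(127,335,.045),J(260,335,.045),"jaw back",J(193,357,.045))
print("rails inner",J(137,262,.022),J(245,262,.022),"boltR",J(124,298,.022),J(258,298,.022))
ct,cs=cal("top"),cal("scene")
e1,d1=ray(ct,185,140); e2,d2=ray(cs,135,8)
A=np.c_[d1,-d2]; s=np.linalg.lstsq(A,e2-e1,rcond=None)[0]; print("shade",e1+d1*s[0],e2+d2*s[1])
E
```

```text
b edge [-21.1  12.9] [19.8 13. ] a far [-20.8  86.1] jaw front top [-28.5 -30.9] [ 28.4 -30.9] jaw back [ -0.3 -40.7]
rails inner [-24.5  -3. ] [23.4 -2.9] boltR [-30.5 -19.3] [ 29.6 -19.2]
shade [0.64785912 0.10770608 0.53745974] [0.66272325 0.27416643 0.6042665 ]
```

To row units: 35.6 cm / 50 = 0.712, 30 cm / 50 = 0.6.

Request:
move_arm(
  moves=[
    [[0.1,-0.04,0],0],
    [[0.2,-0.08,0.04],0],
    [[0.3,-0.12,0.08],0],
    [[0.4,-0.16,0.12],0],
    [[0.5,-0.2,0.16],0],
    [[0.6,-0.24,0.18],0],
    [[0.712,-0.26,0.18],0],
    [[0.712,-0.26,0.18],0],
    [[0.712,-0.26,0.18],0],
  ],
)

```text
time: 2.28
tool_pos: [0.4513, 0.0939, 0.211]
tcp_rot: [[0.222, 0.975, -0.001], [0.975, -0.222, -0.001], [-0.001, -0.0, -1.0]]
force: [-0.8, -0.8, 0.1]
grip_width: 0.0849
finger_force: 0.0
```

```bash
python3 - <<'E'
from h import *
import pickle
o=manip.get_obs(); c=cal("wrist"); im=manip.camera("wrist")[:,:,::-1].copy()
print(o["tool_pos"],np.round(o["tcp_rot"],3).tolist(),np.round(o["joint_positions"],2))
u,v=proj(c,[.449,.101,.056],True); print(u,v)
cv2.imwrite("pics/w2.png",im); pickle.dump(c,open("w2.pkl","wb"))
E
```

```text
[0.45131163 0.09389677 0.21097841] [[0.222, 0.975, -0.001], [0.975, -0.222, -0.001], [-0.001, -0.0, -1.0]] [ 0.28  0.2  -0.65  2.02  0.14  0.97 -0.66]
316.7277869631709 174.96849819019536
```

View pics/w2.png

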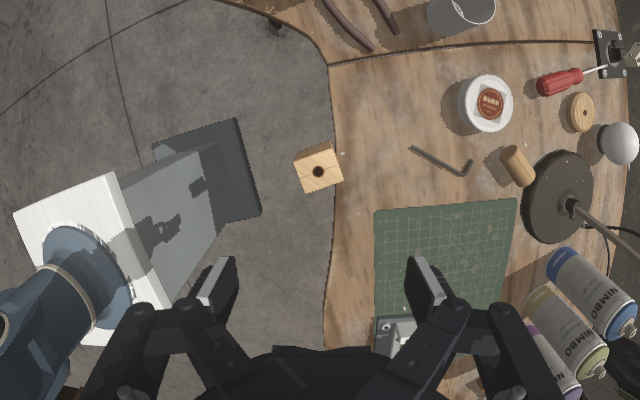

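The blank shows at (318,172) on the table's edge, its top face turned relative to the camera; the beaker and tin are well away from it.

```bash
python3 - <<'E'
from h import *
import pickle
c=pickle.load(open("w2.pkl","rb")); im=cv2.imread("pics/w2.png")
r=im[135:205,280:350]; g=cv2.cvtColor(r,cv2.COLOR_BGR2GRAY); hsv=cv2.cvtColor(r,cv2.COLOR_BGR2HSV)
n,l,s,cc=cv2.connectedComponentsWithStats((g[25:50,25:52]<70).astype(np.uint8)); i=1+np.argmax(s[1:,4]); h=cc[i]+[305,160]
H=onplane(c,*h,.056,True); print("hole",h,H.round(4))
m=((g>165)&(hsv[:,:,1]>60)).astype(np.uint8); m=cv2.morphologyEx(m,cv2.MORPH_CLOSE,np.ones((3,3)))
cn=max(cv2.findContours(m,0,2)[0],key=cv2.contourArea)[:,0]+[280,135]
P=np.array([onplane(c,*p,.056,True)[:2] for p in cn])*1e3
print(cv2.minAreaRect(P.astype(np.float32)))
cv2.imwrite("pics/w2c.png",cv2.resize(np.hstack([r,cv2.cvtColor(m*255,8)]),None,fx=4,fy=4))
E
```

```text
hole [317.63380282 171.30985915] [0.4507 0.1044 0.056 ]
((451.54168701171875, 104.74628448486328), (41.306400299072266, 35.099342346191406), 7.448104381561279)
```

View pics/w2c.png

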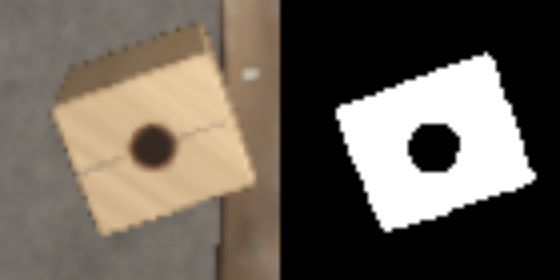

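Mask is clean: blank centre (0.451, 0.1045), x axis at +7.4°. I'll grip it 4 mm off centre toward +y, which keeps the gripper body clear of the knob when placing.

To row units: 19.1 cm / 50 = 0.382, 1.4 cm / 50 = 0.028, -20.2 degrees / 180 = -0.1122.

Request:
move_arm(
  moves=[
    [[0.014,-0.004,0.04],-0.0556],
    [[0.028,-0.008,0.1],-0.1122],
    [[0.028,-0.008,0.18],-0.1122],
    [[0.028,-0.008,0.26],-0.1122],
    [[0.028,-0.008,0.33],-0.1122],
    [[0.028,-0.008,0.382],-0.1122],
    [[0.028,-0.008,0.382],-0.1122],
    [[0.028,-0.008,0.382],-0.1122],
  ],
)

```text
time: 3.32
tool_pos: [0.4512, 0.1095, 0.021]
tcp_rot: [[-0.129, 0.992, 0.001], [0.992, 0.129, -0.0], [-0.0, 0.001, -1.0]]
force: [0.2, -0.2, 0.4]
grip_width: 0.0849
finger_force: 0.0
```

To row units: -4 cm / 50 = -0.08, -1 cm / 50 = -0.02.

Request:
move_arm(
  moves=[
    [[0,0,0],0],
    [[0,0,0],0],
    [[0,0,0],0],
    [[0,0,0],0],
    [[0,0,0],0],
    [[0,0,0],0],
    [[0,0,-0.02],0],
    [[0,0,-0.08],0],
  ],
  jaw=3.0,
  newtons=30,
)

```text
time: 4.32
tool_pos: [0.4491, 0.1101, 0.0601]
tcp_rot: [[-0.132, 0.991, -0.003], [0.991, 0.132, -0.001], [-0.0, -0.003, -1.0]]
force: [1.3, -0.6, -1.1]
grip_width: 0.0415
finger_force: 30.6
```

To row units: -37.6 cm / 50 = -0.752, -33 cm / 50 = -0.66, 19.5 degrees / 180 = 0.1083.

Request:
move_arm(
  moves=[
    [[0,0,-0.1],0],
    [[-0.08,0.004,-0.2],0],
    [[-0.2,0.012,-0.2],0.0222],
    [[-0.32,0.02,-0.2],0.05],
    [[-0.44,0.028,-0.2],0.0778],
    [[-0.56,0.036,-0.2],0.1083],
    [[-0.66,0.042,-0.2],0.1083],
    [[-0.752,0.046,-0.2],0.1083],
    [[-0.752,0.046,-0.2],0.1083],
    [[-0.752,0.046,-0.2],0.1083],
  ],
)

```text
time: 5.58
tool_pos: [0.5222, -0.2584, 0.1603]
tcp_rot: [[0.207, 0.978, -0.0], [0.978, -0.207, 0.001], [0.001, -0.001, -1.0]]
force: [0.4, 0.5, -0.3]
grip_width: 0.0419
finger_force: 30.7
```

```bash
cat >> h.py <<'E'
O=np.array([.5229,-.2566]); t=np.radians(-12); X=np.array([np.cos(t),np.sin(t)]);Y=np.array([-np.sin(t),np.cos(t)])
def jig(p): d=np.array(p)[:2]-O; return np.round([d@X*1e3,d@Y*1e3],1)
def delta(o,x,y,z):
    w=np.r_[O+x*X/1e3+y*Y/1e3,z]-o["tool_pos"]; return np.round(np.array(o["tcp_rot"]).T@w*100,2)
E
python3 - <<'E'
from h import *
import pickle
o=manip.get_obs(); R=o["tcp_rot"]; c=cal("wrist"); im=manip.camera("wrist")[:,:,::-1].copy()
o=manip.get_obs();print(o["tool_pos"],jig(o["tool_pos"]),"yaw y",np.degrees(np.arctan2(R[1][1],R[0][1])),delta(o,0,-4,.033),np.round(o["joint_positions"],2))
cv2.imwrite("pics/w3.png",im)
g=cv2.cvtColor(im,6)
u,v=proj(c,np.r_[O-.009*Y,.195],True); print(u,v)
cv2.imwrite("pics/w3c.png",cv2.resize(im[60:360,180:460],None,fx=2,fy=2))
E
```

```text
[ 0.52234661 -0.25773198  0.16045078] [-0.3 -1.2] yaw y -11.93018551362909 [-0.29  0.03 12.74] [ 0.75  0.44 -0.48  1.81  0.24  0.95 -0.04]
320.54130950180695 312.91122686896875
```

View pics/w3c.png

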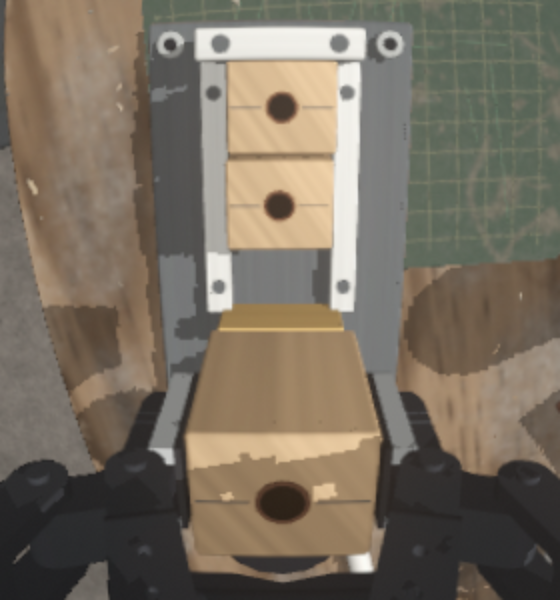

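The blank hangs straight and square above the row (hole at px (321,310)), about 2.5 mm too far toward +y. Lowering with that correction.

To row units: 7.2 cm / 50 = 0.144, 6 cm / 50 = 0.12.

Request:
move_arm(
  moves=[
    [[-0.005,0.0006,0.04],0],
    [[-0.005,0.0006,0.08],0],
    [[-0.005,0.0006,0.12],0],
    [[-0.005,0.0006,0.144],0],
    [[-0.005,0.0006,0.144],0],
    [[-0.005,0.0006,0.144],0],
    [[-0.005,0.0006,0.144],0],
  ],
)

```text
time: 6.5
tool_pos: [0.5228, -0.262, 0.0892]
tcp_rot: [[0.207, 0.978, 0.001], [0.978, -0.207, -0.001], [-0.0, 0.002, -1.0]]
force: [-0.0, -0.8, -1.0]
grip_width: 0.0414
finger_force: 30.7
```

```bash
python3 - <<'E'
from h import *
o=manip.get_obs(); R=o["tcp_rot"]; print(o["tool_pos"],jig(o["tool_pos"]),"yaw y",np.degrees(np.arctan2(R[1][1],R[0][1])),delta(o,0,-3.5,.033))
c=cal("wrist"); im=manip.camera("wrist")[:,:,::-1].copy(); z=o["tool_pos"][2]-.021+.056
g=cv2.cvtColor(im,6); u,v=map(int,proj(c,np.r_[O-.009*Y,z],True)); r=g[v-12:v+13,u-15:u+16]
n,l,s,cc=cv2.connectedComponentsWithStats((r<55).astype(np.uint8)); 
for i in range(1,n):
  if s[i,4]>20: h=cc[i]+[u-15,v-12]; print(s[i],h,jig(onplane(c,*h,z,True)))
E
```

```text
[ 0.52281741 -0.26202101  0.08917802] [ 1.  -5.3] yaw y -11.960883042229494 [ 0.18 -0.11  5.62]
[  8   8  23  17 311] [320.72990354 311.11254019] [  1.4 -11.1]
```

To row units: 5.6 cm / 50 = 0.112, 5.3 cm / 50 = 0.106.

Request:
move_arm(
  moves=[
    [[0.0036,-0.002,0.02],0],
    [[0.0036,-0.002,0.04],0],
    [[0.0036,-0.002,0.06],0],
    [[0.0036,-0.002,0.08],0],
    [[0.0036,-0.002,0.096],0],
    [[0.0036,-0.002,0.106],0],
    [[0.0036,-0.002,0.11],0],
    [[0.0036,-0.002,0.112],0],
    [[0.0036,-0.002,0.112],0],
  ],
)

```text
time: 7.68
tool_pos: [0.5216, -0.2599, 0.0331]
tcp_rot: [[0.207, 0.978, 0.0], [0.978, -0.207, -0.0], [-0.0, 0.0, -1.0]]
force: [-2.3, 1.6, 6.0]
grip_width: 0.0414
finger_force: 31.2
```

Seated (6 N up). Release and rise.

To row units: -17 cm / 50 = -0.34, -12 cm / 50 = -0.24.

Request:
move_arm(
  moves=[
    [[0,0,0],0],
    [[0,0,0],0],
    [[0,0,0],0],
    [[0,0,0],0],
    [[0,0,0],0],
    [[0,0,-0.06],0],
    [[0,0,-0.14],0],
    [[0,0,-0.24],0],
    [[0,0,-0.34],0],
    [[0,0,-0.34],0],
  ],
  jaw=8.5,
)

```text
time: 8.93
tool_pos: [0.5243, -0.2606, 0.2069]
tcp_rot: [[0.207, 0.978, 0.008], [0.978, -0.207, -0.004], [-0.002, 0.009, -1.0]]
force: [0.7, 0.3, -0.6]
grip_width: 0.0851
finger_force: 0.0
```

```bash
python3 - <<'E'
from h import *
o=manip.get_obs(); c=cal("wrist"); im=manip.camera("wrist")[:,:,::-1].copy()
K=np.r_[O-.078*Y,.13]; print(o["tool_pos"],jig(o["tool_pos"]),delta(o,0,-78,.23),np.round(o["joint_positions"],2))
g=cv2.cvtColor(im,6)
for y in(69,31.5,-9):
    u,v=map(int,proj(c,np.r_[O+y*Y/1e3,.068],True)); r=g[v-12:v+13,u-14:u+15]
    n,l,s,cc=cv2.connectedComponentsWithStats((r<80).astype(np.uint8))
    for i in range(1,n):
        if s[i,4]>20: h=cc[i]+[u-14,v-12]; print(y,s[i,4],jig(onplane(c,*h,.068,True)))
cv2.imwrite("pics/w4c.png",cv2.resize(im[60:360,180:480],None,fx=2,fy=2))
E
```

```text
[ 0.52430896 -0.26062811  0.20693547] [ 2.2 -3.6] [-7.44 -0.2  -2.29] [ 0.77  0.39 -0.5   1.77  0.21  1.03 -0.01]
69 92 [-0.4 69.2]
31.5 85 [-1.2 30.9]
-9 79 [-0.2 -9.2]
```

View pics/w4c.png

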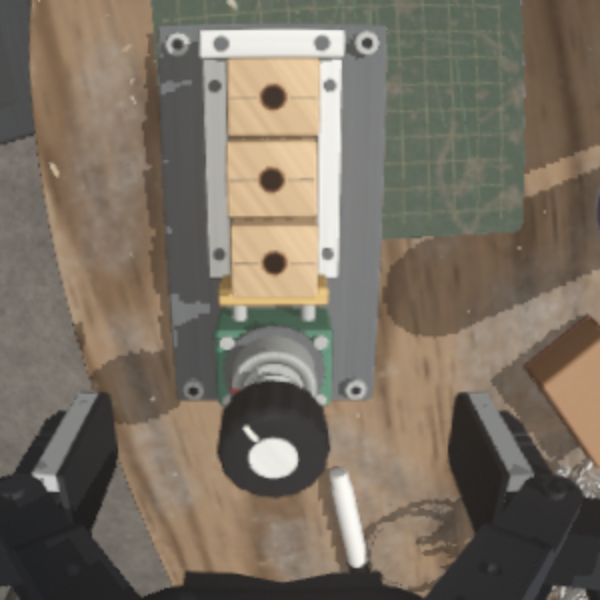

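All three blanks stand in the row (blank_c measured at x −0.2, y −9.2 mm); the knob with its line is at crop (273,458). Moving over the knob.

To row units: -7.4 cm / 50 = -0.148, -4 cm / 50 = -0.08.

Request:
move_arm(
  moves=[
    [[-0.08,-0.002,0],0],
    [[-0.148,-0.004,0],0],
    [[-0.148,-0.004,0],0],
    [[-0.148,-0.004,0.04],0],
    [[-0.148,-0.004,0.04],0],
    [[-0.148,-0.004,0.04],0],
  ],
)

```text
time: 9.72
tool_pos: [0.5046, -0.331, 0.1822]
tcp_rot: [[0.206, 0.979, -0.0], [0.979, -0.206, 0.001], [0.001, -0.0, -1.0]]
force: [-0.1, 0.4, 0.3]
grip_width: 0.0847
finger_force: 0.0
```

```bash
cat > s.py <<'E'
from h import *
import sys
o=manip.get_obs(); R=np.array(o["tcp_rot"]); print(o["time"],jig(o["tool_pos"]),o["tool_pos"][2].round(4),"j7",round(o["joint_positions"][6],3),"yaw",round(np.degrees(np.arctan2(R[1,1],R[0,1])),1),"to axis",delta(o,0,-78,float(sys.argv[1])),"F",np.round(o["force"],1),np.round(o["moment"],2),o["finger_force"])
E
python3 s.py .094
```

```text
9.725 [ -2.4 -76.6] 0.1822 j7 0.103 yaw -11.9 to axis [-0.14  0.25  8.82] F [-0.1  0.4  0.3] [0.   0.   0.01] 0.0
```

To row units: 8.8 cm / 50 = 0.176, 7.5 cm / 50 = 0.15.

Request:
move_arm(
  moves=[
    [[-0.002,0.004,0.04],0],
    [[-0.002,0.004,0.1],0],
    [[-0.002,0.004,0.15],0],
    [[-0.002,0.004,0.176],0],
    [[-0.002,0.004,0.176],0],
    [[-0.002,0.004,0.176],0],
    [[-0.002,0.004,0.176],0],
    [[-0.002,0.004,0.176],0],
  ],
)

```text
time: 10.72
tool_pos: [0.5064, -0.3335, 0.0951]
tcp_rot: [[0.207, 0.978, 0.001], [0.978, -0.207, -0.001], [-0.001, 0.001, -1.0]]
force: [-0.7, 0.1, -0.0]
grip_width: 0.0851
finger_force: 0.0
```

```bash
python3 s.py .094
```

```text
10.725 [ -0.1 -78.7] 0.0951 j7 0.051 yaw -12.0 to axis [0.07 0.01 0.11] F [-0.7  0.1 -0. ] [-0.02  0.08 -0.03] 0.0
```

To row units: 0.1 cm / 50 = 0.002, 0.07 cm / 50 = 0.0014.

Request:
move_arm(
  moves=[
    [[0.0014,0,0.002],0],
    [[0.0014,0,0.002],0],
    [[0.0014,0,0.002],0],
    [[0.0014,0,0.002],0],
    [[0.0014,0,0.002],0],
    [[0.0014,0,0.002],0],
  ],
  jaw=4.0,
  newtons=40,
)

```text
time: 11.48
tool_pos: [0.5059, -0.3325, 0.0934]
tcp_rot: [[0.207, 0.978, -0.001], [0.978, -0.207, 0.0], [0.0, -0.001, -1.0]]
force: [-3.2, 1.0, 3.5]
grip_width: 0.0485
finger_force: 40.8
```

```bash
python3 s.py .094
```

```text
11.475 [ -0.9 -77.8] 0.0934 j7 0.049 yaw -12.0 to axis [-0.02  0.09 -0.06] F [-3.2  1.   3.5] [ 0.29  0.62 -0.08] 40.78872799873352
```

To row units: 0.2 cm / 50 = 0.004, 0.15 cm / 50 = 0.003, -68 degrees / 180 = -0.3778.

Request:
move_arm(
  moves=[
    [[0,-0.001,0],-0.0444],
    [[0,-0.001,0],-0.0944],
    [[0,-0.001,0],-0.1444],
    [[0,-0.001,0],-0.1944],
    [[0,-0.001,0],-0.2444],
    [[0,-0.001,0],-0.2944],
    [[0,-0.001,0.001],-0.3389],
    [[0,-0.001,0.002],-0.3778],
    [[0,-0.001,0.003],-0.3778],
    [[0,-0.001,0.004],-0.3778],
  ],
)

```text
time: 12.72
tool_pos: [0.5054, -0.3324, 0.0908]
tcp_rot: [[-0.828, 0.56, -0.001], [0.56, 0.828, 0.001], [0.001, 0.0, -1.0]]
force: [-1.9, 0.6, -1.7]
grip_width: 0.0479
finger_force: 41.5
```

```bash
python3 s.py .094
```

```text
12.725 [ -1.3 -77.8] 0.0908 j7 1.06 yaw 55.9 to axis [-0.13  0.03 -0.32] F [-1.9  0.6 -1.7] [0.22 0.19 0.05] 41.52126431465149
```

It's sinking without resistance, so the thread has been found. Lower further gently.

Request:
move_arm(
  moves=[
    [[0,0,0.002],0],
    [[0,0,0.004],0],
    [[0,0,0.006],0],
    [[0,0,0.007],0],
    [[0,0,0.008],0],
    [[0,0,0.008],0],
  ],
)

```text
time: 13.48
tool_pos: [0.5055, -0.3325, 0.0875]
tcp_rot: [[-0.829, 0.559, -0.0], [0.559, 0.829, -0.0], [0.0, -0.0, -1.0]]
force: [-4.0, 1.4, 1.0]
grip_width: 0.0477
finger_force: 41.5
```

```bash
python3 s.py .094
```

```text
13.475 [ -1.2 -77.8] 0.0875 j7 1.058 yaw 56.0 to axis [-0.12  0.03 -0.65] F [-4.   1.4  1. ] [ 0.36  0.68 -0.04] 41.51275098323822
```

Sunk 5.9 mm, caught. Now forward, sinking 0.28 mm per 10°.

To row units: 0.27 cm / 50 = 0.0054, 0.03 cm / 50 = 0.0006, 95 degrees / 180 = 0.5278.

Request:
move_arm(
  moves=[
    [[0,0,0.0006],0.0528],
    [[0,0,0.001],0.1056],
    [[0,0,0.0016],0.1583],
    [[0,0,0.0022],0.2111],
    [[0,0,0.0026],0.2639],
    [[0,0,0.0032],0.3167],
    [[0,0,0.0038],0.3694],
    [[0,0,0.0042],0.4222],
    [[0,0,0.0048],0.475],
    [[0,0,0.0054],0.5278],
  ],
)

```text
time: 14.72
tool_pos: [0.506, -0.3326, 0.0849]
tcp_rot: [[0.632, 0.775, 0.0], [0.775, -0.632, -0.001], [-0.0, 0.001, -1.0]]
force: [-2.8, 0.3, -1.0]
grip_width: 0.0481
finger_force: 41.6
```

```bash
python3 s.py .094
```

```text
14.725 [ -0.7 -77.8] 0.0849 j7 -0.36 yaw -39.2 to axis [ 0.02  0.07 -0.91] F [-2.8  0.3 -1. ] [0.11 0.46 0.04] 41.646645069122314
```

To row units: 0.27 cm / 50 = 0.0054, 0.11 cm / 50 = 0.0022, 95 degrees / 180 = 0.5278.

Request:
move_arm(
  moves=[
    [[0,0,0.0006],0.0528],
    [[0,0,0.001],0.1056],
    [[0,0,0.0016],0.1583],
    [[0,0,0.0022],0.2111],
    [[0,0,0.0026],0.2639],
    [[0,0,0.0032],0.3167],
    [[0,0,0.0038],0.3694],
    [[0,0,0.0042],0.4222],
    [[0,0,0.0048],0.475],
    [[0,0,0.0054],0.5278],
  ],
)

```text
time: 15.98
tool_pos: [0.5058, -0.3331, 0.0823]
tcp_rot: [[0.717, -0.697, 0.0], [-0.697, -0.717, -0.002], [0.001, 0.001, -1.0]]
force: [-1.9, -0.1, -0.2]
grip_width: 0.0482
finger_force: 41.6
```

```bash
python3 s.py .094
```

```text
15.975 [ -0.8 -78.4] 0.0823 j7 -1.761 yaw -134.2 to axis [ 0.05 -0.08 -1.17] F [-1.9 -0.1 -0.2] [-0.12  0.72  0.  ] 41.597869992256165
```

Turn is now ≈3.0 rad. Regrip: open, swing back 160°, close.

To row units: -60 degrees / 180 = -0.3333.

Request:
move_arm(
  moves=[
    [[0,0,0],0],
    [[0,0,0],0],
    [[0,0,0],0],
    [[0,0,0],0],
    [[0,0,0],-0.0556],
    [[0,0,0],-0.1111],
    [[0,0,0],-0.1667],
    [[0,0,0],-0.2222],
    [[0,0,0],-0.2778],
    [[0,0,0],-0.3333],
  ],
  jaw=8.5,
)

```text
time: 17.23
tool_pos: [0.5057, -0.3327, 0.082]
tcp_rot: [[0.959, 0.282, 0.0], [0.282, -0.959, -0.0], [0.0, 0.0, -1.0]]
force: [0.8, -0.4, -0.4]
grip_width: 0.0851
finger_force: 0.0
```

To row units: -100 degrees / 180 = -0.5556.

Request:
move_arm(
  moves=[
    [[0,0,0],-0.0556],
    [[0,0,0],-0.1111],
    [[0,0,0],-0.1667],
    [[0,0,0],-0.2222],
    [[0,0,0],-0.2778],
    [[0,0,0],-0.3333],
    [[0,0,0],-0.3889],
    [[0,0,0],-0.4444],
    [[0,0,0],-0.5],
    [[0,0,0],-0.5556],
  ],
)

```text
time: 18.48
tool_pos: [0.5057, -0.3329, 0.082]
tcp_rot: [[-0.444, 0.896, 0.0], [0.896, 0.444, -0.0], [-0.0, 0.0, -1.0]]
force: [0.5, 0.4, -0.8]
grip_width: 0.0849
finger_force: 0.0
```

```bash
python3 s.py .082; python3 - <<'E'
from h import *
im=manip.camera("wrist")[:,:,::-1].copy(); c=cal("wrist"); u,v=proj(c,np.r_[O-.078*Y,.12],True); print(u,v)
cv2.imwrite("pics/w5.png",im)
E
```

```text
18.475 [ -1.  -78.2] 0.082 j7 0.609 yaw 26.4 to axis [-0.05  0.09 -0.  ] F [ 0.5  0.4 -0.8] [0.03 0.02 0.04] 0.0
321.2546691575091 305.43208120190053
```

View pics/w5.png

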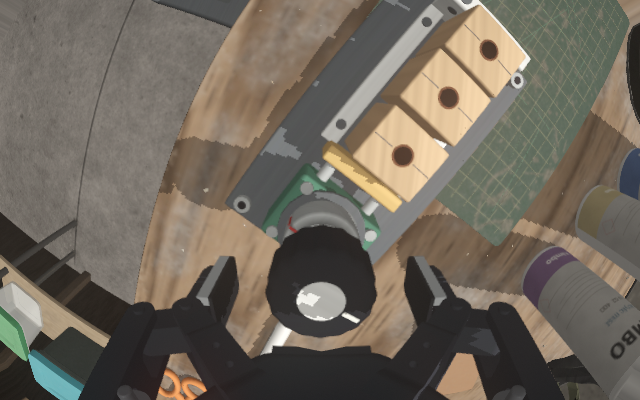

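The white line points to lower right (352,318), about 180° clockwise from the red mark, matching turn ≈3.05 rad. Grip again and turn 160° on.

To row units: 0.12 cm / 50 = 0.0024, 0.1 cm / 50 = 0.002, 43 degrees / 180 = 0.2389.

Request:
move_arm(
  moves=[
    [[0,0,0],0],
    [[0,0,0],0],
    [[0,0,0],0],
    [[0,0,0],0],
    [[0,0,0],0],
    [[0,0,0.0004],0.0444],
    [[0,0,0.001],0.0917],
    [[0,0,0.0014],0.1389],
    [[0,0,0.002],0.1889],
    [[0,0,0.0024],0.2389],
  ],
  jaw=4.0,
  newtons=40,
)

```text
time: 19.77
tool_pos: [0.5057, -0.3327, 0.0809]
tcp_rot: [[0.297, 0.955, -0.0], [0.955, -0.297, -0.0], [-0.0, 0.0, -1.0]]
force: [-0.7, -0.6, 2.6]
grip_width: 0.0481
finger_force: 41.3
```

To row units: 0.27 cm / 50 = 0.0054, 0.24 cm / 50 = 0.0048, 95 degrees / 180 = 0.5278.

Request:
move_arm(
  moves=[
    [[0,0,0.0006],0.0528],
    [[0,0,0.001],0.1056],
    [[0,0,0.0016],0.1583],
    [[0,0,0.0022],0.2111],
    [[0,0,0.0026],0.2639],
    [[0,0,0.0032],0.3167],
    [[0,0,0.0038],0.3694],
    [[0,0,0.0042],0.4222],
    [[0,0,0.0048],0.475],
    [[0,0,0.0054],0.5278],
  ],
)

```text
time: 21.02
tool_pos: [0.5057, -0.3328, 0.0782]
tcp_rot: [[0.925, -0.379, 0.0], [-0.379, -0.925, -0.001], [0.0, 0.001, -1.0]]
force: [-1.1, -0.7, 2.2]
grip_width: 0.0481
finger_force: 41.4
```

To row units: 0.06 cm / 50 = 0.0012, 0.05 cm / 50 = 0.001, 22 degrees / 180 = 0.1222.

Request:
move_arm(
  moves=[
    [[0,0,0.0006],0.0528],
    [[0,0,0.001],0.1],
    [[0,0,0.0012],0.1222],
    [[0,0,0.0012],0.1222],
    [[0,0,0.0012],0.1222],
    [[0,0,0.0012],0.1222],
    [[0,0,0.0012],0.1222],
    [[0,0,0.0012],0.1222],
  ],
)

```text
time: 22.02
tool_pos: [0.5056, -0.3328, 0.0776]
tcp_rot: [[0.72, -0.694, 0.0], [-0.694, -0.72, -0.0], [0.0, 0.0, -1.0]]
force: [-1.7, -1.6, 3.6]
grip_width: 0.0479
finger_force: 41.4
```

```bash
python3 s.py .082; python3 - <<'E'
from h import *
im=manip.camera("wrist")[:,:,::-1].copy(); cv2.imwrite("pics/w6.png",im)
E
```

```text
22.025 [ -1.  -78.1] 0.0776 j7 -1.754 yaw -134.0 to axis [ 0.08 -0.06 -0.44] F [-1.7 -1.6  3.6] [-0.34  0.53 -0.07] 41.44316554069519
```

View pics/w6.png

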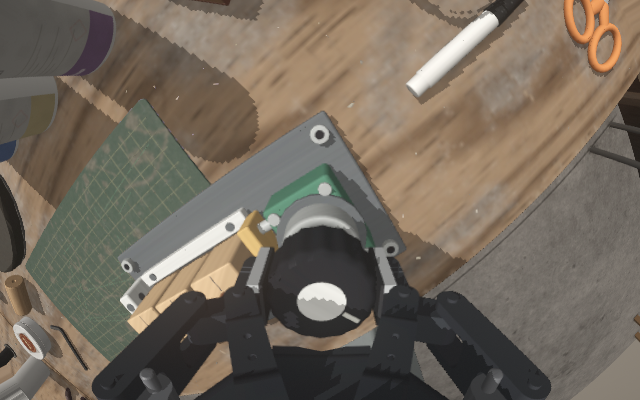

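The line sits where it did relative to the gripper, now at (352,317), so there was no slip. That puts the turn at about 5.85 rad and the depth at about 15.8 mm, and the blanks are undisturbed.

```bash
python3 -c "
from station import manip
print(manip.sign_off())"
```

```text
the job is handed in; nothing more can be done
None
```

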